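# Set the pillar drill's blank speed selector by counting clicks

## Task

The scale of the drill's speed selector has worn off, so set it by feel: turn the selector gently anticlockwise (seen from above) back to its end stop, without forcing it against the stop, then turn it clockwise exactly four clicks and let go of it. Then press the start button fully down and release it, leaving the things around the control box where they are.

Things in the scene. Friction and masses are not known exactly. Their poses are not given: they have to be found in the camera images.
- control_box: grey control box with a bare metal lid, fixed to the bench, 160 mm (its x) by 240 mm (its y) and 70 mm high; origin at the centre of its underside, z up. The selector's axis is vertical, 55 mm from the origin along the box's +y; the button is 70 mm from the origin along its -y. Both stand on the flat top, 70 mm above the bench.
- selector_grip (a point): point on the axis of the blank black selector, 98 mm above the bench. The selector is a bar 44 mm long (its x), 12 mm thick (its y) and 28 mm high (82 to 110 mm above the bench) on a round skirt of 42 mm diameter (76 to 82 mm). The x axis runs along the bar and turns with it; z is up.
- selector: the same selector; origin on its axis at the box's top, x along the bar. Ten detent positions 0.35 rad (20 degrees) apart: leaving one takes about 0.13 N m, past half-way it snaps on; let go, it settles in the nearest. It starts two to five clicks from the stop.
- stop_axis (a point): point on the selector's axis at the box's top. A hard end stop hidden in the box lies 0.04 rad anticlockwise beyond the first position (zero clicks). Which way the bar points at the stop differs every time. More than 0.6 N m against the stop is forcing it. Clockwise the selector turns nine clicks from the first position.
- start (a joint): travel of the spring start button, m: 0 up, 0.006 fully down (about 5 N). It must go down by more than 4.5 mm.
- start_top (a point): centre of the top of the start button, a plain metal push button of 30 mm diameter in a black housing on the box's top, 92 mm above the bench when up; pressed straight down.
- pipe_end_mid (a point): bystander: upright green pipe offcut, 40 mm diameter, 60 mm high; point at its centre. Leave alone.
- screwdriver: bystander: screwdriver lying on the bench; x along it. Leave alone.
- file_box: bystander: open black tray of fittings 90 x 60 x 35 mm; origin at the centre of its underside. Leave alone.

How it is judged:
By the outcome, as a careful person would: the job done as asked, in the order asked, and still so for the second after the job is handed in, with the robot touching nothing.
It also fails if it takes over 72 s, if anything falls off the work surface, if the arm or the gripper's body presses on something with over 40 N, if the wrist force passes 120 N, or if a joint passes its speed limit or range.

## Robot

A 6-joint arm with a two-finger parallel gripper is mounted at the origin on the work surface. World frame = base frame: x ahead of the robot, y to its left, z up, the work surface at z = 0. Lengths are in m, angles in rad, forces in N, time in s.
With the tool pointing down it reaches from about 0.35 to 1 m from the base axis. Payload 7.1 kg.
Tool frame: the origin (TCP) lies on the centre line of the jaws, within the pads' length; the fingertips stand 14 mm ahead of it and the grasp point (between the pads) lies 5 mm behind it (ctrl.tcp_to_tips is the z of the fingertips in the tool frame, in m); z points along the fingers, y is the line along which they close (so a half turn about z gives the same grasp; the last joint's range is limited). The gripper opens to 85 mm and grips with 20 to 120 N. Pads are 22 mm wide; open, the fingers measure 114 mm over their backs; the gripper's body (76 mm by 85 mm) begins 54 mm behind the grasp point. The pads swing forward as they close: fully open they stand 13 mm farther back than shut.
Start: joints at [1.255, 0.423, 1.63, -0, 1.089, -0.019], TCP at [0.183, 0.598, 0.245] pointing down, gripper open.
Joint ranges: [-3, 3], [-0.9, 2.11], [0.09, 2.58], [-1.31, 4.45], [0.11, 2.69], [-2.54, 2.54]. Speed limits (rad/s): [2.39, 2.39, 3.01, 3.14, 3.14, 3.14].

## Interface

Orientations are given as a unit quaternion [x, y, z, w].
In Python, from rig import ctrl, viewer gives the robot as it stands.
- The arm moves only by the tool jog_arm, never from a script. Its argument "motion" is a list of rows, each a list of 5 numbers: the shift along the tool's x, y, z scaled (see below), then the turn about the tool's z scaled (see below), then the gripper's target within -1 to 1 (shut at 1, half-way at 0, fully open at -1). In form: [[x, y, z, spin, grip], ...]. A call has 1 to 10 rows; each row is the pose to reach, as a shift and turn from the pose commanded when the call began, along the tool's axes at that moment; what a row does not reach only later rows make up. The controller multiplies each number of a shift by 1000 mm and each number of a turn by 120 degrees. A row lasts 1/12 s, in which the tool goes at most 41.7 mm and 7.16 degrees, less where a joint would pass 70% of its speed; a pose out of reach is approached as far as the arm can. A call with a number of a shift or a turn outside -1 to 1 is refused whole. A call with a gripper value outside its range is refused whole. The fingers move at their own pace and stop on an object; the grip force is fixed at half the most. Time passes only in rows, so rows that repeat a pose let the fingers close. It gives the time, the measured TCP pose, the force, the opening and the grip force at its end, in the units of the state.
- ctrl.get_obs(): the state, without advancing time (a new reading comes with each control period).
- viewer.get_image(name): name is "scene" or "side" or "wrist"; returns the picture (400x640x3 uint8, red, green, blue); there is no depth.
- viewer.get_calibration(name): a dict with "K" (3x3 intrinsics, pixels), "world_from_camera" (4x4, takes a point from camera to world coordinates). Camera axes: x right, y down, z forward; pixel columns grow to the right and rows downward; lengths in m; the calibration is good to about 2 mm. A picture is of the moment at which its call begins: read the wrist's pose just before it. get_calibration takes no time and is no camera call; for the wrist camera it gives the pose at the moment of the call.
- ctrl.hand_in(): hands the job in; it is judged then, once.
The state is a dict: "time": time; "q": joint angles; "dq": joint speeds; "effort": joint torques, N m; "tcp_pos": TCP position; "eef_rot": TCP orientation; "contact_force": force on the tool from outside, world axes, zero at the start; "moment": the same for the moment, N m; "width": finger opening in m; "grasp_force": force on a finger pad.
Only numpy, scipy, OpenCV 4.12 (cv2) and the standard library are available. Lean on these libraries where they do the work, as an engineer would, in place of code of your own. Each camera call takes 0.05 s, during which the arm holds its last target. There are 200 camera calls.

## Working session

There is one attempt and no reset: what is moved stays moved. The work goes in short steps, Python scripts to look and compute and a tool call to move; the robot and the scene stay as the last step left them, time stands still between calls to the robot, and variables do not carry over. Pictures are saved under pics/ and viewed, at most 10 in all, crops included, and the job is handed in when it is done.

Besides the shell and the picture viewer there is one more tool, called after ">>>" as name([rows], argument=value, ...), one row to a line, values as JSON. jog_arm: Moves the arm, as the interface text tells. Shifts and turns lie within -1 to 1; 1 stands for 1000 mm of shift or 120 degrees of turn. Its arguments: {"type":"object","properties":{"motion":{"type":"array","items":{"type":"array","items":{"type":"number","minimum":-1,"maximum":1}}}},"required":["motion"]}

```bash
mkdir -p pics; ls; python3 - <<'E'
from rig import ctrl, viewer
import cv2,numpy as np
o=ctrl.get_obs();print(o)
for n in("scene","side","wrist"):
    c=viewer.get_calibration(n);print(n,c["K"].tolist(),np.round(c["world_from_camera"],4).tolist())
    cv2.imwrite(f"pics/{n}0.png",viewer.get_image(n)[:,:,::-1])
E
```

```text
pics
{'time': 0.0, 'q': array([ 1.25498075e+00,  4.23850852e-01,  1.63071272e+00,  1.29618509e-05,
        1.08861756e+00, -1.89760871e-02]), 'dq': array([ 0.0011403 ,  0.00117075, -0.00138792, -0.0001795 ,  0.00098386,
        0.00063514]), 'effort': array([-2.09293437e-03, -5.57369578e+01, -2.81750447e+01, -2.28206250e-04,
        7.30875632e-03, -3.42025237e-05]), 'tcp_pos': array([0.1826012 , 0.59716208, 0.24453051]), 'eef_rot': array([ 1.47878368e-01,  9.89005236e-01, -7.82180405e-04, -1.37991578e-04]), 'contact_force': array([0.19437959, 0.24260515, 0.16350147]), 'moment': array([-0.01734235, -0.0581793 , -0.05905713]), 'grasp_force': 0.0, 'width': 0.08579729707338755}
scene [[398.87263987503457, 0.0, 322.52852700344], [0.0, 398.87263987503457, 201.211523763165], [0.0, 0.0, 1.0]] [[0.8235, 0.4491, -0.3467, 0.9074], [0.5671, -0.6697, 0.4795, -0.3379], [-0.0168, -0.5915, -0.8061, 0.7643], [0.0, 0.0, 0.0, 1.0]]
side [[388.3198302547505, 0.0, 319.68205872053153], [0.0, 388.3198302547505, 202.723368084479], [0.0, 0.0, 1.0]] [[0.8176, -0.4135, 0.4007, 0.2497], [-0.5758, -0.5835, 0.5727, -0.4806], [-0.003, -0.699, -0.7151, 0.7467], [0.0, 0.0, 0.0, 1.0]]
wrist [[350.28777230258277, 0.0, 317.81335714881476], [0.0, 350.28777230258277, 202.84878516098738], [0.0, 0.0, 1.0]] [[0.2931, 0.9148, 0.278, 0.1135], [0.9561, -0.2799, -0.0869, 0.6197], [-0.0016, 0.2913, -0.9566, 0.3729], [0.0, 0.0, 0.0, 1.0]]
```

```bash
python3 - <<'E'
import cv2,numpy as np
a=[cv2.imread(f"pics/{n}0.png") for n in("scene","side")]
cv2.imwrite("pics/both.png",cv2.resize(np.vstack(a),(800*600//1000*1,600)) if 0 else np.vstack(a)[100:700])
E
```

```text
(no output)
```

View pics/scene0.png

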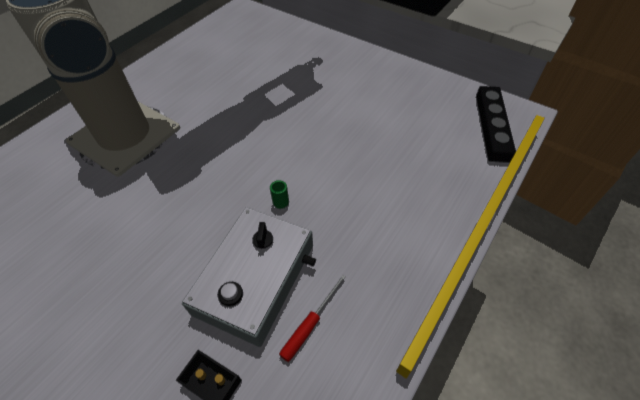

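View pics/side0.png

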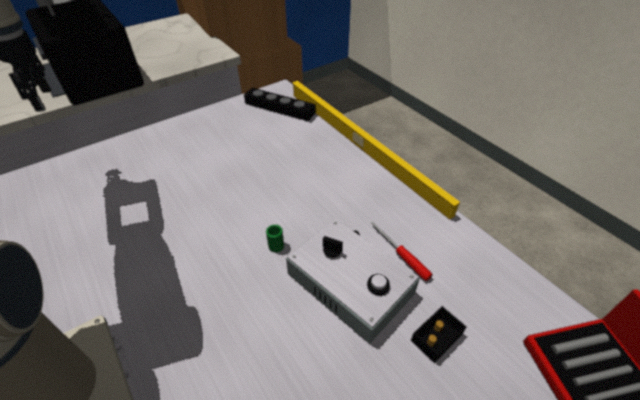

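The scene view shows the box top with corners near (248,212), (312,234), (253,331), (186,301). The selector is at (263,238), the button at (230,292), and the green pipe at (280,194). In the side view the selector is at (333,245) and the button at (378,283).

```bash
cat > h.py <<'E'
from rig import ctrl, viewer
import cv2,numpy as np
from scipy.spatial.transform import Rotation as R
def ray(n,px,z,c=None):
    c=c or viewer.get_calibration(n);T=c["world_from_camera"]
    d=T[:3,:3]@np.linalg.inv(c["K"])@[px[0],px[1],1]
    return T[:3,3]+d*(z-T[2,3])/d[2]
def rel(p):  # target world point in tool axes of the TCP now
    o=ctrl.get_obs();return R.from_quat(o["eef_rot"]).inv().apply(np.array(p)-o["tcp_pos"])
E
python3 - <<'E'
from h import *
np.set_printoptions(precision=4,suppress=True)
for p in[(248,212),(312,234),(253,331),(186,301)]:print(ray("scene",p,.07))
print("btn",ray("scene",(230.5,288),.092),ray("side",(378,281),.092))
print("sel top",ray("scene",(262,226),.11),ray("side",(333,240),.11))
print("skirt",ray("scene",(263,241),.08))
print("pipe",ray("scene",(279,186),.06),ray("side",(275,230),.06))
o=ctrl.get_obs();print(R.from_quat(o["eef_rot"]).as_matrix())
E
```

```text
[ 0.4934 -0.0366  0.07  ]
[ 0.638  -0.0051  0.07  ]
[ 0.6675 -0.2244  0.07  ]
[ 0.5295 -0.2516  0.07  ]
btn [ 0.5904 -0.1913  0.092 ] [ 0.5861 -0.1988  0.092 ]
sel top [ 0.5619 -0.0639  0.11  ] [ 0.5663 -0.0762  0.11  ]
skirt [ 0.5705 -0.0776  0.08  ]
pipe [0.4987 0.0614 0.06  ] [0.4992 0.057  0.06  ]
[[-0.9563  0.2925 -0.0004]
 [ 0.2925  0.9563 -0.0012]
 [ 0.     -0.0012 -1.    ]]
```

>>> jog_arm([
  [-0.29,-0.276,-0.02,0,-1],
  [-0.29,-0.276,-0.02,0,-1],
  [-0.29,-0.276,-0.02,0,-1],
  [-0.29,-0.276,-0.02,0,-1],
  [-0.29,-0.276,-0.02,0,-1],
  [-0.29,-0.276,-0.02,0,-1],
  [-0.29,-0.276,-0.02,0,-1],
  [-0.29,-0.276,-0.02,0,-1],
  [-0.29,-0.276,-0.02,0,-1],
  [-0.29,-0.276,-0.02,0,-1],
])

```text
time: 0.98
tcp_pos: [0.3803, 0.246, 0.2655]
eef_rot: [0.148, 0.989, -0.0, 0.0]
contact_force: [0.0, -0.3, -1.1]
width: 0.0857
grasp_force: 0.0
```

>>> jog_arm([
  [-0.29,-0.276,-0.02,0,-1],
  [-0.29,-0.276,-0.02,0,-1],
  [-0.29,-0.276,-0.02,0,-1],
  [-0.29,-0.276,-0.02,0,-1],
  [-0.29,-0.276,-0.02,0,-1],
  [-0.29,-0.276,-0.02,0,-1],
  [-0.29,-0.276,-0.02,0,-1],
  [-0.29,-0.276,-0.02,0,-1],
  [-0.29,-0.276,-0.02,0,-1],
  [-0.29,-0.276,-0.02,0,-1],
])

```text
time: 1.82
tcp_pos: [0.5774, -0.1034, 0.2854]
eef_rot: [0.149, 0.989, -0.0, 0.001]
contact_force: [0.4, -0.9, -0.5]
width: 0.0854
grasp_force: 0.0
```

```bash
python3 - <<'E'
from h import *
o=ctrl.get_obs();print(o["time"],o["q"],o["tcp_pos"],np.abs(o["dq"]).max(),o["moment"],o["contact_force"])
c=viewer.get_calibration("wrist");np.savez("pics/c1.npz",**c)
cv2.imwrite("pics/w1.png",viewer.get_image("wrist")[:,:,::-1])
E
```

```text
1.8167 [-1.97187235e-01  3.22862275e-01  1.68141292e+00 -6.75437026e-04
  1.13621298e+00 -1.46901800e+00] [ 0.57740974 -0.103401    0.28540071] 0.40680762133752507 [ 0.00157779 -0.02247879 -0.04276579] [ 0.42386193 -0.86341614 -0.50331623]
```

View pics/w1.png

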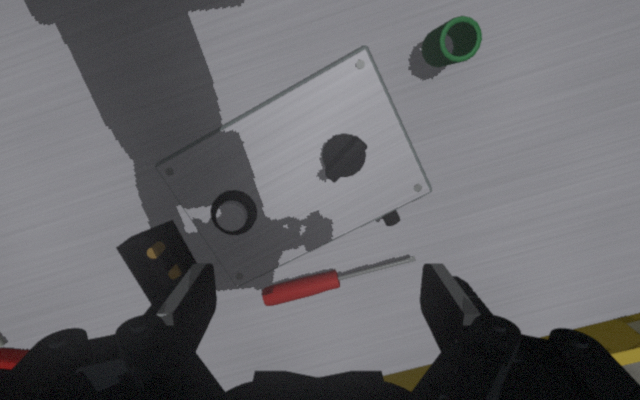

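The wrist view shows the box corners at (366,47), (430,189), (238,286) and (157,163). The selector is at about (344,157) and the button at (234,212). I'll take a settled frame and crop it around the selector with the contrast raised.

```bash
python3 - <<'E'
from h import *
np.set_printoptions(precision=4,suppress=True)
for i in range(4): viewer.get_image("wrist")
o=ctrl.get_obs();print(o["time"],o["tcp_pos"],np.abs(o["dq"]).max())
c=viewer.get_calibration("wrist");np.savez("pics/c1.npz",**c)
im=viewer.get_image("wrist")[:,:,::-1]
cv2.imwrite("pics/w2.png",im)
cr=im[100:230,180:400].astype(float)
cr=np.clip((cr/255)**.45*255,0,255).astype(np.uint8)
cv2.imwrite("pics/w2c.png",cv2.resize(cr,(792,468),interpolation=cv2.INTER_CUBIC))
E
```

```text
2.0667 [ 0.5752 -0.0993  0.2847] 0.01905523532896328
```

View pics/w2c.png

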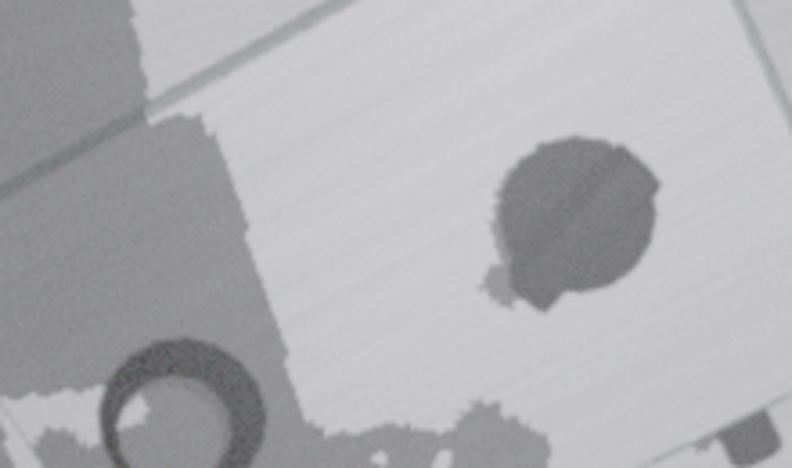

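The crop shows the bar's ends at about (639,166) and (529,290), which is (357.5,146.1) and (326.9,180.6) in the full frame.

```bash
python3 - <<'E'
from h import *
np.set_printoptions(precision=4,suppress=True)
c=dict(np.load("pics/c1.npz"))
f=lambda x,y:(180+x/3.6-.36,100+y/3.6-.36)
P=[ray("w",f(*p),.11,c) for p in[(620,145),(658,187),(545,310),(513,270)]]
print(np.array(P)); a=(P[0]+P[1])/2;b=(P[2]+P[3])/2
print("mid",(a+b)/2,"len",np.linalg.norm(a-b),"ang",np.degrees(np.arctan2(*(a-b)[1::-1])), [np.degrees(np.arctan2(*(d)[1::-1])) for d in(P[0]-P[3],P[1]-P[2])])
# skirt ellipse in crop: left 497, right 656, top 137, bottom 291 
print("skirt",ray("w",f(577,214),.081,c))
Q=np.array([ray("w",p,.07,c) for p in[(366,47),(430,189),(238,286),(157,163)]]);print("corners",Q)
m=Q.mean(0);y=(Q[0]+Q[1]-Q[2]-Q[3])[:2];y/=np.linalg.norm(y);print(m,y,"sel",m[:2]+.055*y,"btn",m[:2]-.07*y,"yaw",np.degrees(np.arctan2(-y[0],y[1])))
print("btn",ray("w",(229.5,216),.092,c))
o=ctrl.get_obs();M=R.from_quat(o["eef_rot"]).as_matrix();print(M,o["tcp_pos"])
E
```

```text
[[ 0.5486 -0.0596  0.11  ]
 [ 0.5609 -0.0535  0.11  ]
 [ 0.5822 -0.0881  0.11  ]
 [ 0.5702 -0.0928  0.11  ]]
mid [ 0.5655 -0.0735  0.11  ] len 0.04008556198670143 ang 122.29345723430453 [np.float64(123.05636917502183), np.float64(121.54972931916403)]
skirt [ 0.5668 -0.0737  0.081 ]
corners [[ 0.4779 -0.023   0.07  ]
 [ 0.6248  0.0052  0.07  ]
 [ 0.6713 -0.2199  0.07  ]
 [ 0.5195 -0.2476  0.07  ]]
[ 0.5734 -0.1213  0.07  ] [-0.1922  0.9814] sel [ 0.5628 -0.0674] btn [ 0.5868 -0.19  ] yaw 11.08280367413625
btn [ 0.5868 -0.1914  0.092 ]
[[-0.9565  0.2918 -0.0013]
 [ 0.2918  0.9565  0.0005]
 [ 0.0014  0.0001 -1.    ]] [ 0.5751 -0.0988  0.2849]
```

>>> jog_arm([
  [0.016,0.021,0.03,0.59,-1],
  [0.016,0.021,0.06,0.59,-1],
  [0.016,0.021,0.09,0.59,-1],
  [0.016,0.021,0.12,0.59,-1],
  [0.016,0.021,0.12,0.59,-1],
  [0.016,0.021,0.12,0.59,-1],
  [0.016,0.021,0.12,0.59,-1],
  [0.016,0.021,0.12,0.59,-1],
  [0.016,0.021,0.12,0.59,-1],
  [0.016,0.021,0.12,0.59,-1],
])

```text
time: 2.95
tcp_pos: [0.5661, -0.0734, 0.1655]
eef_rot: [0.695, 0.719, -0.0, -0.0]
contact_force: [0.5, 0.1, -1.3]
width: 0.0854
grasp_force: 0.0
```

>>> jog_arm([
  [0,0,0,0.59,-1],
  [0,0,0,0.59,-1],
  [0,0,0,0.59,-1],
  [0,0,0,0.59,-1],
  [0,0,0,0.59,-1],
  [0,0,0,0.59,-1],
  [0,0,0,0.59,-1],
  [0,0,0,0.59,-1],
  [0,0,0,0.59,-1],
  [0,0,0,0.59,-1],
])

```text
time: 3.78
tcp_pos: [0.5662, -0.0734, 0.1656]
eef_rot: [0.983, 0.184, -0.0, -0.0]
contact_force: [0.8, 0.5, -0.0]
width: 0.0853
grasp_force: 0.0
```

>>> jog_arm([
  [0,0,0,0.59,-1],
  [0,0,0,0.59,-1],
  [0,0,0,0.59,-1],
  [0,0,0,0.59,-1],
  [0,0,0,0.59,-1],
  [0,0,0,0.59,-1],
  [0,0,0,0.59,-1],
  [0,0,0,0.59,-1],
  [0,0,0,0.59,-1],
  [0,0,0,0.59,-1],
])

```text
time: 4.62
tcp_pos: [0.5661, -0.0734, 0.1656]
eef_rot: [0.908, -0.42, -0.0, -0.0]
contact_force: [-1.2, 0.5, 0.4]
width: 0.086
grasp_force: 0.0
```

>>> jog_arm([
  [0,0,0,0.072,-1],
  [0,0,0,0.072,-1],
  [0,0,0,0.072,-1],
  [0,0,0,0.072,-1],
  [0,0,0,0.072,-1],
  [0,0,0,0.072,-1],
])

```text
time: 5.12
tcp_pos: [0.5667, -0.0746, 0.1654]
eef_rot: [0.875, -0.484, 0.0, -0.0]
contact_force: [0.9, 0.4, 1.4]
width: 0.0856
grasp_force: 0.0
```

```bash
python3 - <<'E'
from h import *
np.set_printoptions(precision=4,suppress=True)
o=ctrl.get_obs();print(o["time"],o["q"],o["tcp_pos"],np.abs(o["dq"]).max(),o["moment"],o["contact_force"])
M=R.from_quat(o["eef_rot"]).as_matrix();print(M,np.degrees(np.arctan2(M[1,0],M[0,0])))
c=viewer.get_calibration("wrist");np.savez("pics/c2.npz",**c)
im=viewer.get_image("wrist")[:,:,::-1];im=np.clip((im/255)**.45*255,0,255).astype(np.uint8)
cv2.imwrite("pics/w3.png",im)
E
```

```text
5.1167 [-0.1517  0.4503  1.8059  0.      0.8853  2.4306] [ 0.5667 -0.0746  0.1654] 0.006323121401365937 [-0.0278 -0.0067 -0.0221] [0.9227 0.3923 1.3778]
[[ 0.5305 -0.8477  0.    ]
 [-0.8477 -0.5305  0.    ]
 [ 0.     -0.     -1.    ]] -57.957886760603095
```

View pics/w3.png

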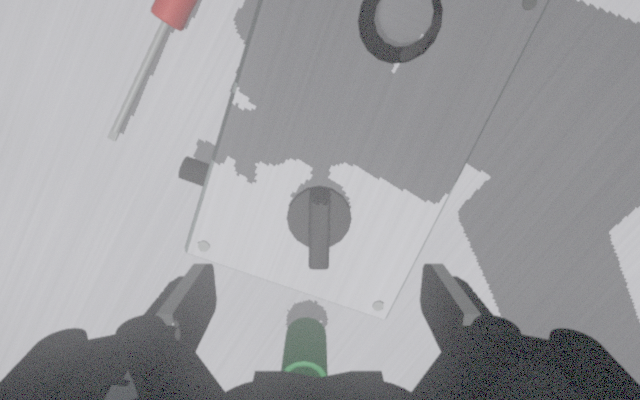

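The bar stands vertical in the wrist view, from about (319,192) to (318,268), with the skirt centred near (319,217). The tool is aligned with it.

```bash
python3 - <<'E'
from h import *
np.set_printoptions(precision=4,suppress=True)
c=dict(np.load("pics/c2.npz"))
im=cv2.imread("pics/w3.png").mean(2)
for y in(215,230,240,250,260):print(y,im[y,280:360:2].astype(int))
s=ray("w",(319,217),.081,c);b=ray("w",(318.8,255),.11,c)
print(s,b,rel(s),rel(b))
E
```

```text
215 [202 203 202 194 139 137 137 138 136 135 133 136 130 135 131 123 125 130
 129 129 130 132 134 128 118 127 135 130 134 133 135 131 138 134 132 147
 202 204 202 201]
230 [202 203 204 202 201 152 136 135 133 136 135 135 135 137 125 119 128 131
 130 130 133 133 130 130 126 128 134 135 134 133 130 138 133 128 171 200
 201 201 203 204]
240 [203 203 204 202 202 201 200 201 187 146 135 137 136 133 128 126 129 134
 132 134 129 130 132 129 125 132 131 132 135 135 158 198 203 201 202 201
 203 202 202 202]
250 [204 203 201 200 200 202 203 203 201 203 201 203 202 202 181 130 133 134
 131 132 131 128 131 129 134 194 201 200 201 203 201 202 201 202 205 203
 201 201 202 202]
260 [201 201 201 202 202 203 201 202 202 202 201 201 202 203 175 129 132 132
 133 132 132 130 132 128 141 200 201 202 201 201 200 202 202 203 202 203
 201 201 200 203]
[ 0.5679 -0.0744  0.081 ] [ 0.5611 -0.0633  0.11  ] [ 0.0004 -0.0011  0.0844] [-0.0126 -0.0013  0.0554]
```

>>> jog_arm([
  [0,-0.001,0.03,0,-1],
  [0,-0.001,0.05,0,-0.5],
  [0,-0.001,0.065,0,0],
  [0,-0.001,0.065,0,0.2],
  [0,-0.001,0.065,0,0.4],
  [0,-0.001,0.065,0,0.5],
  [0,-0.001,0.065,0,0.5],
  [0,-0.001,0.065,0,0.5],
])

```text
time: 5.83
tcp_pos: [0.5685, -0.0747, 0.1015]
eef_rot: [0.874, -0.485, 0.001, -0.0]
contact_force: [-0.4, -0.1, -0.4]
width: 0.0212
grasp_force: 0.0
```

```bash
cat > s.py <<'E'
from h import *
np.set_printoptions(precision=4,suppress=True)
o=ctrl.get_obs();M=R.from_quat(o["eef_rot"]).as_matrix()
print(o["time"],"tcp",o["tcp_pos"],"yaw",np.degrees(np.arctan2(M[1,0],M[0,0])).round(2),"F",o["contact_force"],"M",o["moment"],"w",o["width"],o["grasp_force"],"eff6",o["effort"][5],"q6",o["q"][5])
E
python3 s.py
```

```text
5.8333 tcp [ 0.5685 -0.0747  0.1015] yaw -58.04 F [-0.3851 -0.1458 -0.3783] M [-0.0097 -0.0115  0.0414] w 0.021249363326723374 0.0 eff6 -0.0012204831364215352 q6 2.4324382003435834
```

>>> jog_arm([
  [0,0,0,0,0.7],
  [0,0,0,0,1],
  [0,0,0,0,1],
  [0,0,0,0,1],
  [0,0,0,0,1],
  [0,0,0,0,1],
])

```text
time: 6.33
tcp_pos: [0.5668, -0.0754, 0.1014]
eef_rot: [0.875, -0.485, -0.0, 0.001]
contact_force: [-5.8, -4.5, 8.6]
width: 0.011
grasp_force: 58.7
```

```bash
python3 s.py
```

```text
6.3333 tcp [ 0.5668 -0.0754  0.1014] yaw -58.02 F [-5.7727 -4.5422  8.552 ] M [-0.8084  1.0027  0.021 ] w 0.010968570774200641 58.681599497795105 eff6 0.0024851952184690163 q6 2.432491364039432
```

>>> jog_arm([
  [0,0.001,0,0,1],
  [0,0.001,0,-0.02,1],
  [0,0.001,0,-0.04,1],
  [0,0.001,0,-0.04,1],
])

```text
time: 6.67
tcp_pos: [0.5669, -0.0754, 0.1014]
eef_rot: [0.894, -0.447, 0.0, 0.0]
contact_force: [-1.9, -1.5, 4.8]
width: 0.0109
grasp_force: 58.9
```

```bash
python3 s.py
```

```text
6.6667 tcp [ 0.5669 -0.0754  0.1014] yaw -53.12 F [-1.8664 -1.4993  4.8056] M [-0.2399  0.4681 -0.0902] w 0.010914647721709038 58.873844146728516 eff6 -0.5929879657924175 q6 2.34546239512739
```

>>> jog_arm([
  [0,0,0,-0.02,1],
  [0,0,0,-0.03,1],
  [0,0,0,-0.03,1],
  [0,0,0,-0.03,1],
])

```text
time: 7.0
tcp_pos: [0.567, -0.0753, 0.1014]
eef_rot: [0.908, -0.42, 0.0, 0.0]
contact_force: [-3.2, -2.2, 7.4]
width: 0.0109
grasp_force: 59.4
```

```bash
python3 s.py
```

```text
7.0 tcp [ 0.567  -0.0753  0.1014] yaw -49.63 F [-3.225  -2.2176  7.443 ] M [-0.2392  0.6244 -0.0357] w 0.01088249251794926 59.37919199466705 eff6 -0.060877385549247265 q6 2.28459072361316
```

>>> jog_arm([
  [0,0,0,-0.04,1],
  [0,0,0,-0.07,1],
  [0,0,0,-0.097,1],
  [0,0,0,-0.097,1],
  [0,0,0,-0.097,1],
])

```text
time: 7.42
tcp_pos: [0.5672, -0.0751, 0.1014]
eef_rot: [0.945, -0.326, 0.001, -0.0]
contact_force: [-2.0, 0.0, 7.1]
width: 0.0109
grasp_force: 59.1
```

```bash
python3 s.py
```

```text
7.4167 tcp [ 0.5672 -0.0751  0.1014] yaw -38.03 F [-1.9553  0.0002  7.129 ] M [0.152  0.4314 0.0475] w 0.01093189412252196 59.10706400871277 eff6 -0.11803465895354748 q6 2.0820769229169214
```

>>> jog_arm([
  [0,0,0,-0.04,1],
  [0,0,0,-0.08,1],
  [0,0,0,-0.12,1],
  [0,0,0,-0.15,1],
  [0,0,0,-0.167,1],
  [0,0,0,-0.167,1],
  [0,0,0,-0.167,1],
])

```text
time: 8.0
tcp_pos: [0.5674, -0.0746, 0.1014]
eef_rot: [0.988, -0.157, 0.001, -0.0]
contact_force: [-0.8, 3.3, 6.3]
width: 0.0107
grasp_force: 59.1
```

```bash
python3 s.py
```

```text
8.0 tcp [ 0.5674 -0.0746  0.1014] yaw -18.02 F [-0.8486  3.2676  6.3128] M [ 0.6021  0.2196 -0.0122] w 0.010717089763960314 59.11573112010956 eff6 -0.11993416585028172 q6 1.732521644755786
```

>>> jog_arm([
  [0,0,0,-0.008,1],
  [0,0,0,-0.016,1],
  [0,0,0,-0.024,1],
  [0,0,0,-0.024,1],
  [0,0,0,-0.024,1],
])

```text
time: 8.42
tcp_pos: [0.5675, -0.0745, 0.1014]
eef_rot: [0.991, -0.132, 0.001, -0.0]
contact_force: [-0.1, 4.4, 5.2]
width: 0.0108
grasp_force: 59.1
```

```bash
python3 s.py
```

```text
8.4167 tcp [ 0.5675 -0.0745  0.1014] yaw -15.15 F [-0.0538  4.3931  5.1954] M [ 0.6528  0.2545 -0.0828] w 0.010760003305731316 59.082908034324646 eff6 -0.11025165673345327 q6 1.682441684522715
```

>>> jog_arm([
  [0,0,0,-0.006,1],
  [0,0,0,-0.012,1],
  [0,0,0,-0.012,1],
])

```text
time: 8.67
tcp_pos: [0.5674, -0.0745, 0.1014]
eef_rot: [0.993, -0.119, 0.001, -0.0]
contact_force: [-1.5, 4.7, 7.4]
width: 0.0107
grasp_force: 59.2
```

```bash
python3 s.py
```

```text
8.6667 tcp [ 0.5674 -0.0745  0.1014] yaw -13.68 F [-1.5105  4.7098  7.3724] M [ 0.7212  0.2813 -0.0717] w 0.010686345854675643 59.24250662326813 eff6 -0.20666472148150206 q6 1.6567572399268147
```

>>> jog_arm([
  [0,0,0,-0.04,1],
  [0,0,0,-0.08,1],
  [0,0,0,-0.11,1],
  [0,0,0,-0.13,1],
  [0,0,0,-0.13,1],
  [0,0,0,-0.13,1],
])

```text
time: 9.17
tcp_pos: [0.5675, -0.074, 0.1014]
eef_rot: [1.0, 0.017, 0.001, -0.001]
contact_force: [0.0, 7.1, 6.1]
width: 0.0111
grasp_force: 59.1
```

```bash
python3 s.py
```

```text
9.1667 tcp [ 0.5675 -0.074   0.1014] yaw 1.9 F [0.0051 7.1048 6.1145] M [1.1395 0.1697 0.0237] w 0.011059841019078868 59.088515639305115 eff6 -0.10669619310647249 q6 1.3848318183167128
```

>>> jog_arm([
  [0,0,0,-0.008,1],
  [0,0,0,-0.016,1],
  [0,0,0,-0.024,1],
  [0,0,0,-0.024,1],
  [0,0,0,-0.024,1],
])

```text
time: 9.58
tcp_pos: [0.5675, -0.0739, 0.1014]
eef_rot: [0.999, 0.041, 0.001, -0.001]
contact_force: [-1.9, 7.0, 10.0]
width: 0.0109
grasp_force: 59.6
```

```bash
python3 s.py
```

```text
9.5833 tcp [ 0.5675 -0.0739  0.1014] yaw 4.75 F [-1.9174  6.9645 10.0128] M [ 1.1577  0.4102 -0.1714] w 0.010907248211109354 59.57670271396637 eff6 -0.15580208972096443 q6 1.3348551741412258
```

>>> jog_arm([
  [0,0,0,-0.003,1],
  [0,0,0,-0.006,1],
  [0,0,0,-0.006,1],
])

```text
time: 9.83
tcp_pos: [0.5675, -0.0739, 0.1014]
eef_rot: [0.999, 0.048, 0.001, -0.001]
contact_force: [-0.5, 6.6, 6.0]
width: 0.0108
grasp_force: 59.3
```

```bash
python3 s.py
```

```text
9.8333 tcp [ 0.5675 -0.0739  0.1014] yaw 5.49 F [-0.4511  6.5722  5.9648] M [ 1.2079  0.2311 -0.1407] w 0.010764641370271524 59.29907977581024 eff6 -0.17965441569685936 q6 1.322034507454299
```

```bash
cat >> s.py <<'E'
L=[]
for i in range(4): viewer.get_image("wrist");L.append(ctrl.get_obs()["moment"][2])
print("Mz",np.array(L),np.mean(L))
E
python3 s.py
```

```text
9.8333 tcp [ 0.5675 -0.0739  0.1014] yaw 5.49 F [-0.4511  6.5722  5.9648] M [ 1.2079  0.2311 -0.1407] w 0.010764641370271524 59.29907977581024 eff6 -0.17965441569685936 q6 1.322034507454299
Mz [-0.1313 -0.0975 -0.1362 -0.0656] -0.10766535700688698
```

>>> jog_arm([
  [0,0,0,-0.003,1],
  [0,0,0,-0.006,1],
  [0,0,0,-0.006,1],
])

```text
time: 10.28
tcp_pos: [0.5675, -0.0739, 0.1014]
eef_rot: [0.999, 0.054, 0.001, -0.001]
contact_force: [1.3, 6.9, 2.6]
width: 0.0105
grasp_force: 58.8
```

```bash
python3 s.py
```

```text
10.2833 tcp [ 0.5675 -0.0739  0.1014] yaw 6.21 F [1.3225 6.8514 2.5804] M [ 1.3216 -0.0505 -0.0351] w 0.010468906384433622 58.82679462432861 eff6 -0.1752755418419838 q6 1.3094719720242871
Mz [-0.1582 -0.13   -0.1187 -0.1093] -0.12905352210537765
```

>>> jog_arm([
  [0,-0.001,0,-0.04,1],
  [0,-0.001,0,-0.08,1],
  [0,-0.001,0,-0.11,1],
  [0,-0.001,0,-0.132,1],
  [0,-0.001,0,-0.132,1],
  [0,-0.001,0,-0.132,1],
])

```text
time: 10.98
tcp_pos: [0.5673, -0.0733, 0.1014]
eef_rot: [0.982, 0.191, 0.001, -0.0]
contact_force: [-0.7, 4.3, 6.1]
width: 0.0109
grasp_force: 59.2
```

```bash
python3 s.py
```

```text
10.9833 tcp [ 0.5673 -0.0733  0.1014] yaw 22.07 F [-0.7496  4.2632  6.0756] M [0.8541 0.2943 0.0383] w 0.010897895575588198 59.217045307159424 eff6 -0.06240254268050194 q6 1.03458621364263
Mz [ 0.0571 -0.0626  0.0321  0.008 ] 0.008636078097194815
```

>>> jog_arm([
  [0,0,0,-0.008,1],
  [0,0,0,-0.016,1],
  [0,0,0,-0.024,1],
  [0,0,0,-0.024,1],
  [0,0,0,-0.024,1],
])

```text
time: 11.6
tcp_pos: [0.5672, -0.0733, 0.1014]
eef_rot: [0.976, 0.216, 0.001, -0.0]
contact_force: [-1.3, 5.4, 6.9]
width: 0.0105
grasp_force: 59.5
```

```bash
python3 s.py
```

```text
11.6 tcp [ 0.5672 -0.0733  0.1014] yaw 24.91 F [-1.304   5.4161  6.8632] M [ 0.8544  0.4009 -0.2118] w 0.01048341495300921 59.488425850868225 eff6 -0.20447267219424248 q6 0.9847879103499504
Mz [-0.1636 -0.1664 -0.1772 -0.1844] -0.1729223838279033
```

>>> jog_arm([
  [0,0,0,-0.004,1],
  [0,0,0,-0.004,1],
  [0,0,0,-0.004,1],
])

```text
time: 12.05
tcp_pos: [0.5673, -0.0733, 0.1014]
eef_rot: [0.976, 0.22, 0.001, -0.0]
contact_force: [-1.7, 3.8, 8.1]
width: 0.0107
grasp_force: 59.5
```

```bash
python3 s.py
```

```text
12.05 tcp [ 0.5673 -0.0733  0.1014] yaw 25.38 F [-1.6752  3.832   8.083 ] M [ 0.8461  0.3989 -0.2295] w 0.010744664654339783 59.517788887023926 eff6 -0.22481493651866913 q6 0.9765158586261394
Mz [-0.1866 -0.2004 -0.2371 -0.2251] -0.2123224930336882
```

>>> jog_arm([
  [0,0,0,-0.005,1],
  [0,0,0,-0.005,1],
  [0,0,0,-0.005,1],
])

```text
time: 12.5
tcp_pos: [0.5672, -0.0733, 0.1014]
eef_rot: [0.974, 0.225, 0.001, -0.0]
contact_force: [0.2, 5.5, 5.0]
width: 0.0109
grasp_force: 59.1
```

```bash
python3 s.py
```

```text
12.5 tcp [ 0.5672 -0.0733  0.1014] yaw 25.97 F [0.1885 5.5001 4.9545] M [ 0.9824  0.1148 -0.3114] w 0.010856140844997673 59.05150294303894 eff6 -0.2796856686472893 q6 0.9661357799550804
Mz [-0.2638 -0.2266 -0.2901 -0.2071] -0.24690639385964877
```

>>> jog_arm([
  [0,0,0,-0.006,1],
  [0,0,0,-0.006,1],
  [0,0,0,-0.006,1],
])

```text
time: 12.95
tcp_pos: [0.5672, -0.0733, 0.1014]
eef_rot: [0.973, 0.231, 0.001, -0.0]
contact_force: [-1.7, 5.1, 8.3]
width: 0.0104
grasp_force: 59.5
```

```bash
python3 s.py
```

```text
12.95 tcp [ 0.5672 -0.0733  0.1014] yaw 26.68 F [-1.7148  5.0735  8.2603] M [ 0.9257  0.3208 -0.3826] w 0.010359604773196434 59.52877342700958 eff6 -0.34296135418117046 q6 0.9536225867845035
Mz [-0.2785 -0.3635 -0.304  -0.3467] -0.3231877273984895
```

The torque keeps rising past what a detent gives, to 0.32 N m, so this is the end stop and the first position is at yaw ≈ 22°. Next I turn four clicks clockwise to yaw ≈ -58°.

>>> jog_arm([
  [0,0,0,0.04,1],
  [0,0,0,0.08,1],
  [0,0,0,0.12,1],
  [0,0,0,0.16,1],
  [0,0,0,0.2,1],
  [0,0,0,0.24,1],
  [0,0,0,0.28,1],
  [0,0,0,0.32,1],
  [0,0,0,0.356,1],
  [0,0,0,0.356,1],
])

```text
time: 13.98
tcp_pos: [0.5674, -0.0744, 0.1014]
eef_rot: [0.99, -0.141, 0.001, 0.0]
contact_force: [-2.5, -1.9, 8.3]
width: 0.0109
grasp_force: 59.6
```

>>> jog_arm([
  [0,0,0,0.04,1],
  [0,0,0,0.08,1],
  [0,0,0,0.12,1],
  [0,0,0,0.16,1],
  [0,0,0,0.2,1],
  [0,0,0,0.24,1],
  [0,0,0,0.28,1],
  [0,0,0,0.32,1],
  [0,0,0,0.35,1],
  [0,0,0,0.35,1],
])

```text
time: 14.82
tcp_pos: [0.5667, -0.0753, 0.1014]
eef_rot: [0.874, -0.486, 0.001, 0.001]
contact_force: [-3.7, -6.4, 6.8]
width: 0.0109
grasp_force: 59.6
```

```bash
python3 s.py
```

```text
14.8167 tcp [ 0.5667 -0.0753  0.1014] yaw -58.09 F [-3.6972 -6.3819  6.7921] M [-1.2026  0.6944 -0.0731] w 0.01086802167744126 59.55452799797058 eff6 0.8159485459327698 q6 2.434391746895067
Mz [-0.0804 -0.0445 -0.0744 -0.053 ] -0.06307864918274789
```

>>> jog_arm([
  [0,0,0,0,0.5],
  [0,0,0,0,0.3],
  [0,0,0,0,0.0],
  [0,0,0,0,-0.5],
  [0,0,0,0,-1],
  [0,0,-0.02,0,-1],
  [0,0,-0.05,0,-1],
  [0,0,-0.064,0,-1],
  [0,0,-0.064,0,-1],
  [0,0,-0.064,0,-1],
])

```text
time: 15.85
tcp_pos: [0.5672, -0.074, 0.165]
eef_rot: [0.875, -0.484, 0.001, -0.0]
contact_force: [0.1, 0.0, -0.4]
width: 0.0854
grasp_force: 0.0
```

```bash
python3 s.py; python3 - <<'E'
from h import *
c=viewer.get_calibration("wrist");np.savez("pics/c4.npz",**c)
im=viewer.get_image("wrist")[:,:,::-1];im=np.clip((im/255)**.45*255,0,255).astype(np.uint8)
cv2.imwrite("pics/w4.png",im)
E
```

```text
15.85 tcp [ 0.5672 -0.074   0.165 ] yaw -57.91 F [ 0.1281  0.0078 -0.4459] M [-0.0427 -0.0368  0.0015] w 0.0853663130616825 0.0 eff6 -1.2545945082820253e-05 q6 2.4310143500385495
Mz [-0.0305  0.0007 -0.0088 -0.0458] -0.021109102878306814
```

View pics/w4.png

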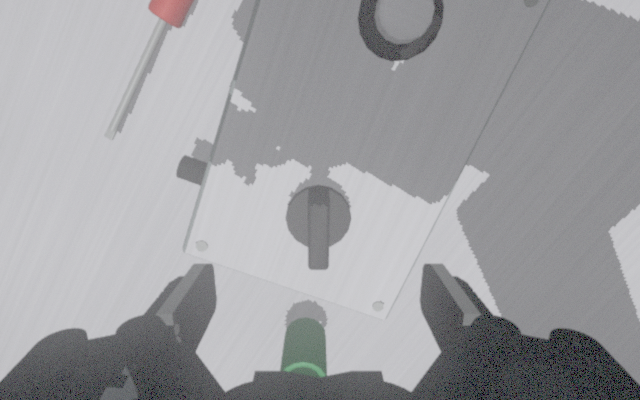

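The selector is back at yaw -58°, four clicks from the stop position, and the pipe and screwdriver haven't moved. Next is the button, whose cap is at about (404,14).

```bash
python3 - <<'E'
from h import *
np.set_printoptions(precision=4,suppress=True)
c=dict(np.load("pics/c4.npz"))
b=ray("w",(404,15),.092,c);print(b,rel(b),rel([.591,-.1964,.092]),rel([.590,-.195,.092]))
E
```

```text
[ 0.5907 -0.1933  0.092 ] [0.1143 0.0423 0.0711] [0.1172 0.0437 0.0711] [0.1155 0.0438 0.0711]
```

>>> jog_arm([
  [0.03,0.01,0,0,0],
  [0.06,0.022,0,0,1],
  [0.09,0.033,0,0,1],
  [0.116,0.043,0,0,1],
  [0.116,0.043,0.03,0,1],
  [0.116,0.043,0.05,0,1],
  [0.116,0.043,0.05,0,1],
  [0.116,0.043,0.05,0,1],
])

```text
time: 16.77
tcp_pos: [0.5906, -0.1948, 0.1127]
eef_rot: [0.875, -0.484, -0.002, 0.0]
contact_force: [0.4, -2.3, 0.2]
width: -0.0002
grasp_force: 0.0
```

```bash
python3 s.py; python3 - <<'E'
from h import *
im=viewer.get_image("side")[200:350,280:480,::-1];im=np.clip((im/255)**.5*255,0,255).astype(np.uint8)
cv2.imwrite("pics/s5.png",cv2.resize(im,(800,600),interpolation=cv2.INTER_CUBIC))
E
```

```text
16.7667 tcp [ 0.5906 -0.1948  0.1127] yaw -57.93 F [ 0.4146 -2.3051  0.2347] M [-0.0727  0.0515  0.012 ] w -0.00019477119567208782 0.0 eff6 -0.0008912620069168042 q6 2.2441341621511195
Mz [-0.029   0.0205  0.0181 -0.0092] 0.00011952755392853403
```

View pics/s5.png

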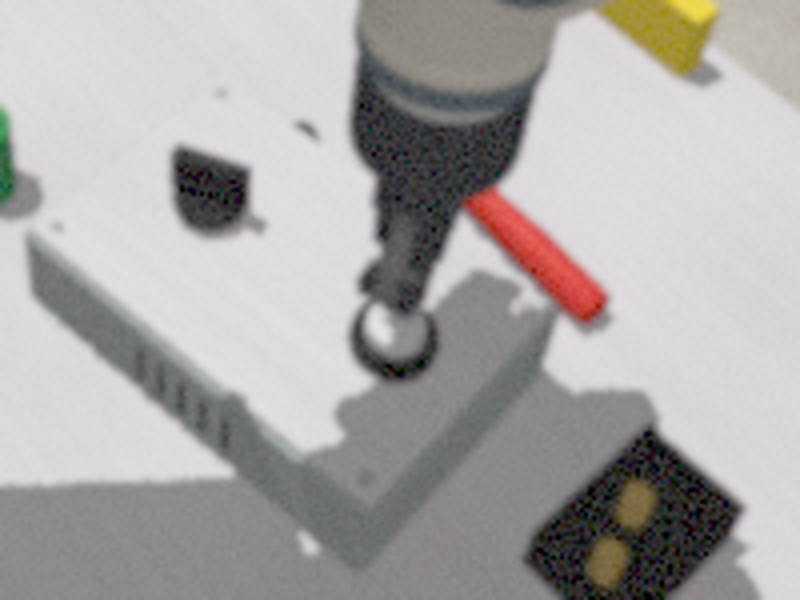

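```bash
python3 s.py|head -1; python3 - <<'E'
from h import *
c=viewer.get_calibration("side");T=np.linalg.inv(c["world_from_camera"])
for z in(.0985,.092):
    p=c["K"]@(T[:3]@[.5906,-.1948,z,1]);p=p[:2]/p[2];print(z,p,(p-[280,200])*4)
g=lambda x,y:(280+x/4,200+y/4)
print(ray("side",g(395,328),.092),ray("scene",(230.5,288),.092))
E
```

```text
17.0167 tcp [ 0.5927 -0.1951  0.1157] yaw -57.89 F [ 0.2767 -0.0663  0.6141] M [-0.0149 -0.074  -0.0094] w -0.00012779837160560814 0.0 eff6 0.00011612991784204496 q6 2.2441163038099003
0.0985 [378.71825501 276.61338851] [394.87302002 306.45355404]
0.092 [378.37104876 278.46232983] [393.48419502 313.84931932]
[ 0.58580479 -0.20140421  0.092     ] [ 0.59042769 -0.19131649  0.092     ]
```

>>> jog_arm([
  [0,0.003,0.006,0,1],
  [0,0.003,0.01,0,1],
  [0,0.003,0.013,0,1],
  [0,0.003,0.015,0,1],
  [0,0.003,0.015,0,1],
  [0,0.003,0.015,0,1],
])

```text
time: 17.72
tcp_pos: [0.5892, -0.197, 0.1]
eef_rot: [0.875, -0.484, -0.0, 0.0]
contact_force: [-3.9, 0.1, 10.4]
width: 0.0001
grasp_force: 5.1
```

```bash
python3 s.py
```

```text
17.7167 tcp [ 0.5892 -0.197   0.1   ] yaw -57.93 F [-3.8983  0.1322 10.3911] M [-0.0087  0.5973 -0.0289] w 9.333067490933356e-05 5.133139476492943 eff6 0.000502226557728136 q6 2.240364806309402
Mz [ 0.0197 -0.0349 -0.0485  0.0497] -0.003480826625590709
```

>>> jog_arm([
  [0,0,0.0015,0,1],
  [0,0,0.0015,0,1],
  [0,0,0.0015,0,1],
])

```text
time: 18.17
tcp_pos: [0.5893, -0.197, 0.0998]
eef_rot: [0.875, -0.484, 0.0, 0.0]
contact_force: [-7.4, 2.1, 21.7]
width: 0.0003
grasp_force: 10.6
```

```bash
python3 s.py | head -1
```

```text
18.1667 tcp [ 0.5893 -0.197   0.0998] yaw -57.92 F [-7.4122  2.0695 21.7032] M [0.2188 1.3056 0.0003] w 0.00025134108077770856 10.589845889626304 eff6 0.0005665983735525515 q6 2.2403541335576285
```

>>> jog_arm([
  [0,0,-0.006,0,1],
  [0,0,-0.02,0,1],
  [0,0,-0.05,0,1],
  [0,0,-0.09,0,1],
  [0,0,-0.12,0,1],
  [0,0,-0.12,0,1],
  [0,0,-0.12,0,1],
  [0,0,-0.12,0,1],
])

```text
time: 19.03
tcp_pos: [0.5888, -0.1966, 0.2174]
eef_rot: [0.875, -0.484, -0.0, 0.0]
contact_force: [-0.7, -0.1, -0.6]
width: -0.0001
grasp_force: 0.0
```

```bash
python3 s.py; python3 - <<'E'
from h import *
a=viewer.get_image("wrist")[:,:,::-1];b=viewer.get_image("side")[:,:,::-1]
im=np.vstack([a[:300],b[150:400]]);im=np.clip((im/255)**.5*255,0,255).astype(np.uint8)
cv2.imwrite("pics/f.png",im)
E
```

```text
19.0333 tcp [ 0.5888 -0.1966  0.2174] yaw -57.93 F [-0.7344 -0.117  -0.5909] M [ 0.046   0.0426 -0.021 ] w -8.647252453980766e-05 0.0 eff6 -3.385806962796778e-05 q6 2.2403564190241
Mz [-0.0259 -0.0878  0.0497 -0.0332] -0.02430602494832039
```

View pics/f.png

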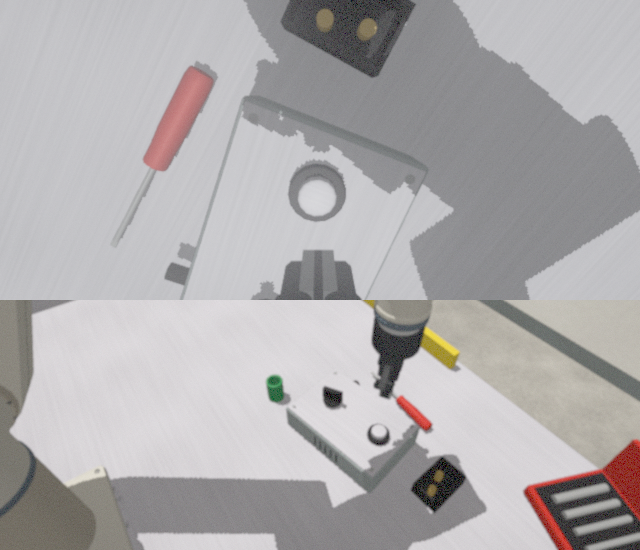

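The arm is clear of everything. The button is up at (317,195), and the pipe, screwdriver and tray are where they started. The press stopped firmly at 6 mm of travel with 22 N, so the button went fully down.

```bash
python3 -c "
from rig import ctrl
print(ctrl.hand_in())"
```

```text
the job is handed in; nothing more can be done
None
```

The job is handed in (no verdict was returned): I turned the selector anticlockwise to its end stop (about 0.32 N m, under the 0.6 limit), then four clicks clockwise and let go; the start button was pressed fully down and released, and nothing around the box was moved.

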